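Shut and bar the bit box

TASK

Close up the wooden bit box using only your fingertips, without gripping anything: push both sliding lids fully home one after the other, and only then swing the wooden locking bar shut across their fronts. Push gently and leave everything else where it stands.

Things in the scene. Friction and masses are not known exactly. Their poses are not given: they have to be found in the camera images.
- box: Low open wooden box fixed to the worktop, 160 (x) x 140 (y) x 50 mm high, two compartments side by side. Origin: centre of underside; x to its back (away from the robot; yaw varies), y to its left. Its front wall is 36 mm high; the lids slide out over it. A post 40 mm high carries the bar at its right front corner (x -74 to -120, y -70 to -92 mm). A 70 mm high rip fence stands left of the box.
- lid_left (a joint): How far the left lid is out, in m: 0 = fully home (pushed in against the back rail), at most 0.075, growing as it comes out of the front towards the robot along the box's -x. It runs in grooves with about 2 N of friction, stays where it is left, and cannot be lifted.
- lid_right (a joint): The same for the right lid.
- lid_left_front (a point): Centre of the upright front face of the left lid's front lip, the face to push on; axes parallel to the box's. The lip is a cross strip 52 mm wide (y), 10 mm thick (x) and 22 mm high, 38 to 60 mm above the worktop; the point is 49 mm up, at box y +33 mm. With the lid home the face is 8 mm ahead of the box's front wall.
- lid_right_front (a point): The same for the right lid, at box y = -33 mm.
- bar (a joint): Angle of the locking bar in rad: 0 = shut (lying along the box's y in front of both lips, against its stop), 1.57 = pointing straight out of the front (box -x); at most 1.9. It turns on an upright pin, seen from above clockwise to shut, with about 0.06 N m of friction, and stays where it is left.
- bar_hinge (a point): On the bar's upright pivot pin, above the post at the box's right front corner (box x -101, y -82 mm), 50 mm above the worktop. y axis: along the bar towards its free end; x axis: across the bar, towards the lids when shut; push on the opposite (-x) long face to shut it.
- bar_tip (a point): On the bar's centre line, end of the bar, 115 mm from the pin, 50 mm above the worktop. The bar is a wooden strip 12 mm thick (x) and 16 mm high (42 to 58 mm above the worktop). Shut, it clears the front faces of lids that are home by 7 mm.
- wax_tin: Round flat tin, 95 mm across, 33 mm high, right of the box. Leave alone. Origin: centre of underside.
- offcut_block: Loose wooden offcut 62 x 90 x 38 mm behind the box. Leave alone. Origin: centre of underside.
- tape_measure: Tape measure 38 x 84 x 68 mm, left of the rip fence. Leave alone. Origin: centre of underside.
- sanding_block: Brown sanding block 65 x 116 x 37 mm, left of the rip fence. Leave alone. Origin: centre of underside.
- masking_tape: Roll of masking tape lying flat, 104 mm across, 25 mm high, far right. Leave alone. Origin: centre of underside.

How it is judged:
By the outcome, as a careful person would: the job done as asked, in the order asked, and still so for the second after the job is handed in, with the robot touching nothing.
It also fails if it takes over 54 s, if anything falls off the work surface, if the arm or the gripper's body presses on something with over 40 N, if the wrist force passes 120 N, or if a joint passes its speed limit or range.

ROBOT

A 6-joint arm with a two-finger parallel gripper is mounted at the origin on a cart in front of the work surface, level with it; the furniture and walls round the work are solid. World frame = base frame: x ahead of the robot, y to its left, z up, the work surface at z = 0. Lengths are in m, angles in rad, forces in N, time in s.
With the tool pointing down it reaches from about 0.25 to 0.725 m from the base axis. Payload 4 kg.
Tool frame: the origin (TCP) lies at the very end of the fingers, on their centre line; the grasp point (between the pads) lies 19 mm behind it; z points along the fingers, y is the line along which they close (so a half turn about z gives the same grasp; the last joint's range is limited). The gripper opens to 85 mm and grips with 20 to 120 N. Pads are 22 mm wide; open, the fingers measure 114 mm over their backs; the gripper's body (76 mm by 85 mm) begins 54 mm behind the grasp point. The pads swing forward as they close: fully open they stand 13 mm farther back than shut.
Start: joints at [1.296, 0.241, 0.005, 1.335, 0, 1.571], TCP at [0.136, 0.481, 0.231] pointing down, gripper open.
Joint ranges: [-2.72, 2.72], [-1.05, 1.87], [-1.09, 1.28], [-1.99, 2.15], [-1.42, 1.44], [-3.14, 3.14]. Speed limits (rad/s): [2.79, 2.79, 3.14, 3.14, 3.14, 3.14].

INTERFACE

Orientations are given as a unit quaternion [x, y, z, w].
In Python, from bench import robot, cams gives the robot as it stands. Calls block until the motion is done:
- robot.move_ptp(position, orientation): joint-space move of the TCP to a pose.
- robot.movel(position, rotation=None, feed=0.15, force_limit=None): straight line of the TCP; rotation=None keeps the orientation; feed is the mean speed in m/s. With force_limit (N) it stops when the force on the tool has changed by that much, and returns True; else False.
- robot.move_j(angles): joint-space move.
- robot.gripper_to(opening, f_grip=None): finger opening in m; f_grip is the grip in N (None keeps the last); returns when the fingers have stopped.
- robot.hold(seconds).
- robot.ik(position, orientation): joint angles nearest the present ones, or None.
- robot.sense(): the state.
- cams.camera(name): name is "scene" or "top" or "wrist"; returns a dict with "img" (480x640x3 uint8, red, green, blue), "range_z" (480x640 float32, m along the optical axis (not along the pixel's ray), 0 where there is no reading), "K" (3x3 intrinsics, pixels), "position" and "rotation" of the camera in the world. Camera axes: x right, y down, z forward; pixel columns grow to the right and rows downward; lengths in m; the calibration is good to about 2 mm. A picture is of the moment at which its call begins.
A pose or a line that the arm cannot do raises robot.MotionError and nothing moves.
- robot.job_done(): hands the job in; it is judged then, once.
The state is a dict: "time": time; "q": joint angles; "joint_vel": joint speeds; "effort": joint torques, N m; "position": TCP position; "tool_rot": TCP orientation; "contact_force": force on the tool from outside, world axes, zero at the start; "ft_torque": the same for the moment, N m; "finger_gap": finger opening in m; "grasp_force": force on a finger pad.
Only numpy, scipy, OpenCV 4.12 (cv2) and the standard library are available. Lean on these libraries where they do the work, as an engineer would, in place of code of your own. Each camera call takes 0.05 s, during which the arm holds its last target. There are 200 camera calls.

## Working session

There is one attempt and no reset: what is moved stays moved. The work goes in short steps, each a Python script; the robot and the scene stay as the last script left them, time stands still between calls to the robot, and variables do not carry over. Pictures are saved under pics/ and viewed, at most 10 in all, crops included, and the job is handed in when it is done.

```bash
mkdir -p pics; ls; python3 - <<'E'
from bench import robot, cams
import cv2, numpy as np
for n in ("scene","top"):
    c=cams.camera(n); cv2.imwrite(f"pics/{n}0.png",c["img"][:,:,::-1]); np.savez(f"{n}0.npz",**c)
    print(n,c["K"].tolist(),c["position"],np.round(c["rotation"],3).tolist())
s=robot.sense(); print(s["time"],s["tool_rot"],s["finger_gap"])
E
```

```text
pics
scene [[462.51162251513745, 0.0, 323.5400114094309], [0.0, 462.51162251513745, 236.5159203854851], [0.0, 0.0, 1.0]] [ 0.16325297 -0.7228268   0.81775317] [0.865, -0.359, 0.13, -0.326]
top [[522.5817885235779, 0.0, 317.2165716526382], [0.0, 522.5817885235779, 236.83578342701426], [0.0, 0.0, 1.0]] [ 0.50592704 -0.24769852  1.21638033] [0.716, -0.695, 0.045, -0.031]
0.1 [ 1.36956328e-01  9.90576646e-01 -9.25756563e-04 -1.22563032e-04] 0.08542781296046559
```

View pics/scene0.png

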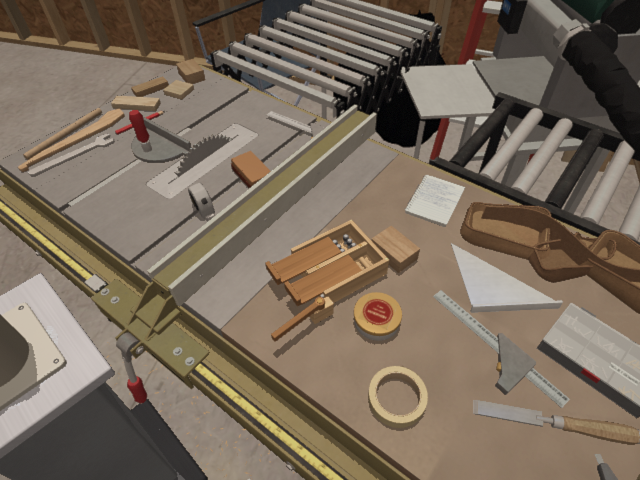

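View pics/top0.png

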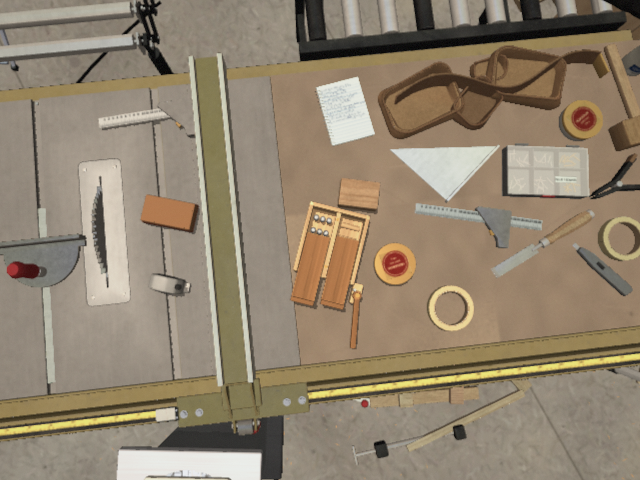

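The box is at about (330,255) in the top view with both lids part way out (lips near (303,300) and (334,305)). The bar points outwards from its hinge at (356,292) to (353,347). I'll crop in on that area and measure.

```bash
cat > h.py <<'E'
import numpy as np, cv2
def ray(c,u,v,z):
    K,R,p=c["K"],c["rotation"],c["position"]
    if R.shape!=(3,3):
        from scipy.spatial.transform import Rotation; R=Rotation.from_quat(R).as_matrix()
    d=R@np.linalg.solve(K,[u,v,1.0]); return p+d*(z-p[2])/d[2]
def rng(c,u,v):
    from scipy.spatial.transform import Rotation
    R=Rotation.from_quat(c["rotation"]).as_matrix()
    return c["position"]+R@(np.linalg.solve(c["K"],[u,v,1.0])*c["range_z"][int(round(v)),int(round(u))])
E
python3 - <<'E'
import numpy as np,cv2
from h import *
c=np.load("top0.npz"); im=c["img"]
cr=im[195:355,280:400,::-1]
cv2.imwrite("pics/crop0.png",cv2.resize(cr,None,fx=3.7,fy=3.7,interpolation=cv2.INTER_CUBIC))
for u,v in [(303,297),(334,302),(353,345),(356,292),(450,330),(320,270)]: print(u,v,np.round(rng(c,u,v),4),np.round(ray(c,u,v,.06),4))
E
```

```text
303 297 [ 0.4972 -0.2426  0.0465] [ 0.4973 -0.2427  0.06  ]
334 302 [ 0.4881 -0.3119  0.0459] [ 0.4884 -0.3111  0.06  ]
353 345 [ 0.3965 -0.3548  0.0607] [ 0.3965 -0.3549  0.06  ]
356 292 [ 0.5116 -0.3591  0.0602] [ 0.5116 -0.3591  0.06  ]
450 330 [ 0.4325 -0.5765  0.0276] [ 0.4345 -0.5676  0.06  ]
320 270 [ 0.5585 -0.2788  0.0416] [ 0.5577 -0.2783  0.06  ]
```

View pics/crop0.png

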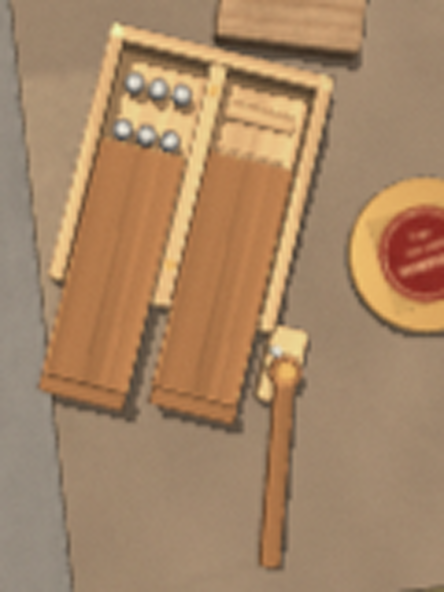

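```bash
python3 - <<'E'
import numpy as np
from h import *
c=np.load("top0.npz")
P=lambda u,v,z: np.round(ray(c,280+u/3.7,195+v/3.7,z)[:2],4)
BL,BR,FL,FR=P(115,24,.05),P(333,77,.05),P(51,279,.05),P(266,332,.05)
print(BL,BR,FL,FR,np.linalg.norm(BL-BR),np.linalg.norm(BL-FL))
ex=(BL-FL+BR-FR); ex/=np.linalg.norm(ex); dy=BL-BR; print("yaw",np.arctan2(ex[1],ex[0]),np.arctan2(-dy[0],dy[1]))
yaw=.5*(np.arctan2(ex[1],ex[0])+np.arctan2(-dy[0],dy[1]))
o=(BL+BR+FL+FR)/4; R=np.array([[np.cos(yaw),-np.sin(yaw)],[np.sin(yaw),np.cos(yaw)]])
print("origin",o,yaw)
for n,q,z in [("lipL",(40,388),.06),("lipL",(125,412),.06),("lipR",(152,403),.06),("lipR",(236,422),.06),("pin",(286,372),.06),("tip",(271,566),.058)]:
    p=P(*q,z); print(n,p,np.round(R.T@(p-o),4))
E
```

```text
[ 0.7122 -0.2541] [ 0.6838 -0.3882] [ 0.5555 -0.2202] [ 0.5275 -0.3505] 0.13707432290549534 0.1603249824575073
yaw -0.22488466205435995 -0.2086985553692751
origin [ 0.61975 -0.30325] -0.21679160871181752
lipL [ 0.4903 -0.2161] [-0.1452  0.0573]
lipL [ 0.4776 -0.2669] [-0.1466  0.0049]
lipR [ 0.4834 -0.2828] [-0.1376 -0.0094]
lipR [ 0.4736 -0.333 ] [-0.1363 -0.0605]
pin [ 0.5039 -0.3621] [-0.1005 -0.0824]
tip [ 0.3899 -0.3557] [-0.2132 -0.1007]
```

```bash
cat >> h.py <<'E'
from scipy.spatial.transform import Rotation as Ro
yaw=-.2168; o=np.array([.6198,-.3033])
Rb=np.array([[np.cos(yaw),-np.sin(yaw)],[np.sin(yaw),np.cos(yaw)]])
def W(x,y,z): return np.r_[o+Rb@[x,y],z]
def B(p): return np.round(Rb.T@(np.array(p[:2])-o),4)
def quat(a,flip):  # pushing direction at angle a (box frame); tool x = -+push, z down
    t=a+yaw+(np.pi if flip else 0); x=np.array([np.cos(t),np.sin(t),0]); z=np.array([0,0,-1.])
    return Ro.from_matrix(np.c_[x,np.cross(z,x),z]).as_quat()
HINGE=np.array([-.101,-.082])
def barpose(t,r,back,flip,z=.048): # bar angle t, distance r from pin, TCP 'back' behind the centre line
    d=np.array([-np.sin(t),np.cos(t)]); n=np.array([np.cos(t),np.sin(t)])  # n: closing side
    p=HINGE+r*d-back*n; return W(*p,z),quat(t,flip)
E
python3 - <<'E'
from bench import robot
from h import *
for f in (0,1):
    print(f,[None if (q:=robot.ik(W(x,y,z),quat(0,f))) is None else np.round(q,2).tolist() for x,y,z in [(-.19,.033,.12),(-.19,.033,.048),(-.09,-.033,.048)]])
    for t in (1.85,1.2,.6,0): 
        q=robot.ik(*barpose(t,.08,.03,f)); print(t,None if q is None else np.round(q,2).tolist())
E
```

```text
0 [[-0.48, 0.31, -0.2, 1.06, 0.0, 2.88], [-0.48, 0.4, -0.29, 0.88, 0.0, 2.88], [-0.54, 0.59, 0.04, 1.02, 0.0, 2.82]]
1.85 [-0.75, 0.54, -0.05, 0.98, 0.0, 0.76]
1.2 [-0.68, 0.47, -0.17, 0.93, 0.0, 1.47]
0.6 [-0.59, 0.46, -0.19, 0.92, 0.0, 2.17]
0 [-0.51, 0.51, -0.11, 0.96, 0.0, 2.85]
1 [[-0.48, 0.31, -0.2, 1.06, 0.0, -0.26], [-0.48, 0.4, -0.29, 0.88, 0.0, -0.26], [-0.54, 0.59, 0.04, 1.02, 0.0, -0.33]]
1.85 [-0.75, 0.54, -0.05, 0.98, 0.0, -2.38]
1.2 [-0.68, 0.47, -0.17, 0.93, 0.0, -1.67]
0.6 [-0.59, 0.46, -0.19, 0.92, 0.0, -0.97]
0 [-0.51, 0.51, -0.11, 0.96, 0.0, -0.3]
```

```bash
python3 - <<'E'
from bench import robot,cams
from h import *
q=quat(0,1)
robot.gripper_to(0.0,20)
robot.move_ptp(W(-.19,.033,.15),q)
for y in (.033,-.031):
    if y<0: robot.movel(W(-.185,y,.10),feed=.2)
    robot.movel(W(-.185,y,.048),feed=.12)
    for k in range(3):
        hit=robot.movel(W(-.083,y,.048),feed=.05,force_limit=9)
        s=robot.sense(); b=B(s["position"]); print(y,hit,b,np.round(s["contact_force"],1),round(s["time"],1))
        if not hit or b[0]>-.107: break
    robot.movel(W(-.185,y,.048),feed=.15)
    print(robot.sense()["finger_gap"])
    robot.movel(W(-.185,y,.10),feed=.2)
robot.movel(W(-.21,-.031,.2),feed=.2)
c=cams.camera("top"); print(robot.sense()["time"])
cv2.imwrite("pics/crop1.png",cv2.resize(c["img"][195:355,280:400,::-1],None,fx=3.7,fy=3.7,interpolation=cv2.INTER_CUBIC))
E
```

```text
0.033 True [-0.0981  0.0332] [ 1.  -0.3  0.6] 6.2
4.984733716098078e-05
-0.031 True [-0.0981 -0.0307] [-0.2  0.6 -0.3] 9.9
0.000225781778658241
11.7667
```

View pics/crop1.png

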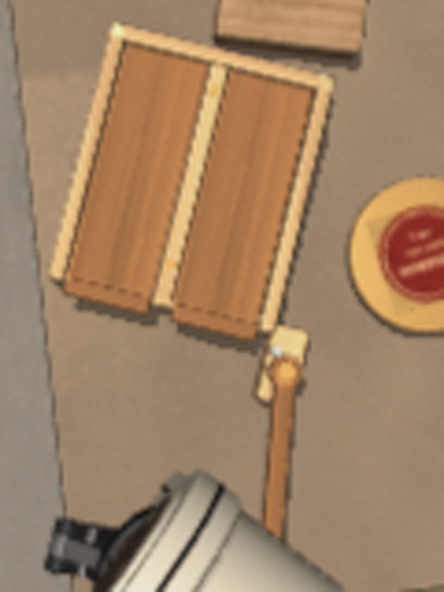

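Both lids sit in the box, stopped at the same travel, and the bar hasn't moved (pin at (286,372)). Next I'll swing the bar shut.

```bash
python3 - <<'E'
from bench import robot,cams
from h import *
robot.move_ptp(*barpose(1.73,.08,.045,1,z=.13))
robot.movel(barpose(1.73,.08,.045,1)[0],feed=.12)
for t in [1.73,1.5,1.25,1.0,.75,.5,.25,.08,-.15]:
    p,q=barpose(t,.08,.016,1)
    hit=robot.movel(p,q,feed=.06 if t>.1 else .03,force_limit=5)
    s=robot.sense(); print(t,hit,B(s["position"]),B(p),np.round(s["contact_force"],1),round(s["time"],1))
    if hit and t>.1: break
E
```

```text
1.73 False [-0.1773 -0.1102] [-0.1775 -0.1105] [-0.3 -0.7 -0.7] 14.9
1.5 False [-0.1818 -0.0926] [-0.1819 -0.0923] [-0.2 -0.1  0. ] 15.3
1.25 False [-0.1818 -0.0723] [-0.182 -0.072] [ 0.3 -0.7  0.9] 15.8
1.0 False [-0.1769 -0.0525] [-0.177  -0.0522] [ 0.6 -0.4 -0. ] 16.3
0.75 False [-0.1673 -0.0347] [-0.1672 -0.0344] [-0.  -0.1  0. ] 16.8
0.5 False [-0.1536 -0.0197] [-0.1534 -0.0195] [-0.7 -0.1 -0. ] 17.3
0.25 False [-0.1366 -0.0087] [-0.1363 -0.0084] [-0.1 -0.1  0.5] 17.8
0.08 False [-0.1235 -0.0037] [-0.1233 -0.0035] [-0.8  0.1  0.5] 18.4
-0.15 True [-0.117  -0.0016] [-0.1049 -0.0005] [ 0.4  0.1 -0.3] 18.8
```

```bash
python3 - <<'E'
from bench import robot,cams
from h import *
b=B(robot.sense()["position"])
robot.movel(W(-.17,b[1],.048),feed=.1)
robot.movel(W(-.2,b[1],.15),feed=.2)
robot.move_ptp(W(-.26,.1,.28),quat(0,1))
c=cams.camera("top"); print(robot.sense()["time"])
cv2.imwrite("pics/crop2.png",cv2.resize(c["img"][195:355,280:400,::-1],None,fx=3.7,fy=3.7,interpolation=cv2.INTER_CUBIC))
E
```

```text
20.95
```

View pics/crop2.png

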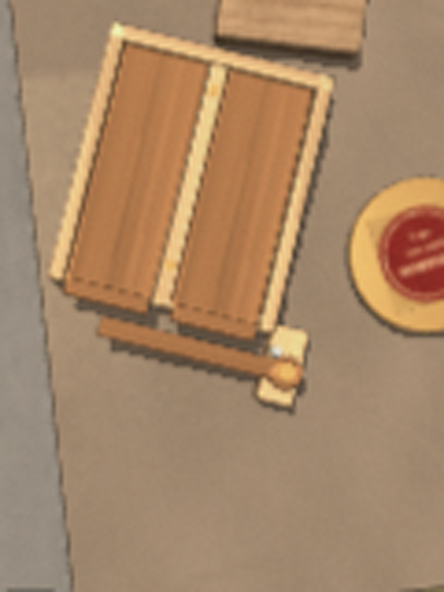

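Both lids are home. The bar lies shut across them from (286,372) to (102,326), parallel to the box's back edge, and the tin and offcut block haven't moved.

```bash
python3 -c "
from bench import robot
print(robot.job_done())"
```

```text
the job is handed in; nothing more can be done
None
```

I pushed both lids home one after the other, then swung the locking bar shut against its stop with closed fingertips, and handed the job in at about 21 s; the last picture showed it all closed up, but no verdict came back.

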